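# Set the in-position microswitch of the drive inspection slide

### The arm

A 6-joint arm with a two-finger parallel gripper is mounted at the origin on a cart in front of the work surface, level with it; the furniture and walls round the work are solid. World frame = base frame: x ahead of the robot, y to its left, z up, the work surface at z = 0. Lengths are in m, angles in rad, forces in N, time in s.
With the tool pointing down it reaches from about 0.375 to 0.9 m from the base axis. Payload 3.1 kg.
Tool frame: the origin (TCP) lies at the very end of the fingers, on their centre line; the grasp point (between the pads) lies 19 mm behind it; z points along the fingers, y is the line along which they close (so a half turn about z gives the same grasp; the last joint's range is limited). The gripper opens to 87 mm and grips with 3 to 60 N. Pads are 19 mm wide; open, the fingers measure 117 mm over their backs; the gripper's body (75 mm by 190 mm) begins 51 mm behind the grasp point.
Start: joints at [-1.429, 0.527, 1.433, -0, 1.181, -0.178], TCP at [0.197, -0.593, 0.223] pointing down, gripper open.
Joint ranges: [-3.08, 3.08], [-0.75, 2.2], [0.22, 2.44], [-1.43, 4.57], [0, 2.65], [-2.85, 2.85]. Speed limits (rad/s): [2.79, 2.79, 3.14, 3.14, 3.14, 3.14].

### API

Orientations are given as a unit quaternion [x, y, z, w].
In Python, from rig import robot gives the robot as it stands. The module is installed in compiled form; this text tells all that it offers.
- The arm moves only by the tool play_rows, never from a script. Its argument "steps" is one flat list of numbers, 5 for each row, row after row: the opening, from -1 (shut) to 1 (fully open), then the shift along the tool's x, y, z as a fraction of full scale, then the turn about the tool's z as a fraction of full scale. In form: [claw, tx, ty, tz, twist, claw, tx, ty, tz, twist, ...]. A call has exactly 10 rows; each row shifts and turns the commanded pose from where the row before left it, along the tool's axes as they then stand; what a row does not reach is not made up. Full scale, the value 1, is 0.03 m for a shift and 0.1 rad for a turn. A row lasts 1/10 s, in which the tool goes at most 50 mm and 8.59 degrees, less where a joint would pass 70% of its speed; a pose out of reach is approached as far as the arm can. A call with a number of a shift or a turn outside -1 to 1 is refused whole. A call with a gripper value outside its range is refused whole. The fingers move at their own pace and stop on an object; "grip_force" is the grip in N (left out, the last holds). Time passes only in rows, so rows that do not move let the fingers close, or fill a call up. It gives the time, the measured TCP pose, the force, the opening and the grip force at its end, in the units of the state.
- robot.get_obs(): the state, without advancing time (a new reading comes with each control period).
- robot.camera(name): name is "scene" or "top"; returns a dict with "image" (480x640x3 uint8, red, green, blue), "mtx" (3x3 intrinsics, pixels), "rvec" (rotation vector, rad) and "tvec" (3), from world to camera coordinates, as OpenCV has them. Camera axes: x right, y down, z forward; pixel columns grow to the right and rows downward; lengths in m; the calibration is good to about 2 mm. A picture is of the moment at which its call begins. There is no depth.
- robot.hand_in(): hands the job in; it is judged then, once.
The state is a dict: "time": time; "q": joint angles; "joint_velocities": joint speeds; "joint_torque": joint torques, N m; "position": TCP position; "tool_rot": TCP orientation; "ft_force": force on the tool from outside, world axes, zero at the start; "moment": the same for the moment, N m; "grip_width": finger opening in m; "grip_force": force on a finger pad.
Only numpy, scipy, OpenCV 4.12 (cv2) and the standard library are available. Lean on these libraries where they do the work, as an engineer would, in place of code of your own. Each camera call takes 0.05 s, during which the arm holds its last target. There are 200 camera calls.

### The job

Lift the plunger knob of the drive carriage, slide the carriage to the end hole nearest the microswitch and let the pin drop fully home there. Then push the switch block up to the carriage's trip screw just until the roller lever switch clicks, without driving the lever on towards its stop at any time, and leave it set there with the carriage still locked. Do not disturb the loose things lying round the slide.

Things in the scene. Friction and masses are not known exactly. Their poses are not given: they have to be found in the camera images.
- slide_base: The drive inspection slide's fixed aluminium base plate, 130 x 400 x 12 mm, lying flat on the bench; origin: centre of its underside, z up. Its own y is the slide axis: carriage at the -y end, switch block at the +y end; its -x long side faces the robot.
- carriage (a joint): Position of the drive carriage along the base's +y: 0 at its start in the first hole, 0.040 m at the middle hole, 0.080 m at the end hole (nearest the switch). Slides with about 3 N of friction when the plunger is up. The carriage carries a closed drive (70 x 100 mm, top at z = 52 mm).
- plunger (a joint): Lift of the spring-loaded index plunger: 0 = pin fully home in a hole; about 0.0095 m = pin riding on top of the index bar; 0.014 = upper stop. The spring pushes it down with 4 N at 0, 8 N when riding on the bar.
- knob (a point): Centre of the plunger's round black waisted knob, 21 to 25 mm in diameter, 27 mm tall, vertical axis, 74 mm above the bench with the pin home; knob from z = 60 to 87 mm. It stands at base x = -44 mm on an ear of the carriage (ear top z = 40 mm) and lifts with the plunger; nothing else within 25 mm of the knob at its height.
- end_hole (a point): Mouth centre of the end hole of the steel index bar (top z = 30 mm; base x = -44 mm). Three holes, 40 mm apart, each 9.5 mm wide for the 8 mm round-nosed pin.
- trip_screw (a point): Centre of the flat 18 mm button head of the trip screw on the carriage's +y end, facing the switch along base +y, 40 mm above the bench.
- switch_block (a joint): How far the switch block has been pushed along the base's -y towards the carriage, from the far end of its guide (m), range 0 to 0.085; starts between 0 and 0.032. It slides with a friction of about 7 N and stays where it is left.
- push_face (a point): Middle of the outer (+y) face of the switch block's upright aluminium plate, 60 mm wide, from z = 24 to 68 mm, 9 mm thick; the place to push, along the base's -y. This point is at base x = 0, 54 mm above the bench. Behind it the base plate is free (top z = 12 mm, two 10 mm wide guide strips to z = 17 mm, edge of the plate at base y = 200 mm).
- switch_lever (a joint): Angle (rad) of the microswitch lever: 0 = free, grows as the trip screw presses the roller. The force on the roller climbs to about 8 N at 0.09, then the switch snaps: it falls to about 3 N by 0.11 and stays so to 0.165 (clicked from 0.10 on), then climbs steeply again; beyond 0.19 is overtravel, 0.215 the stop. 0.01 rad is about 0.4 mm of block travel.
- case_front (a point): Middle of the front (-y) face of the microswitch's black case, 49 x 24 x 17.5 mm, on the switch block. A 42 mm steel lever with a white 11 mm roller stands out of it towards the carriage. The roller meets the trip screw when this point is 26 mm from it along base y, but the lever is hand-bent: up to 3 mm more or less, unknown. The click comes 4 to 7 mm farther on: feel for it.
- spare_heads_dish: Bystander: clear dish, 61 mm wide, 13 mm high, behind the slide; origin: centre of its underside.
- disc_clamp: Bystander: scalloped aluminium disc, 47 x 10 mm, behind the slide; origin: centre of its underside.
- screwdriver: Bystander: precision screwdriver, 160 mm long, 13 mm thick, lying in front of the slide; origin: middle of its underside.
- fine_tweezers: Bystander: dark tweezers, 123 mm long, lying in front of the slide; origin: middle of its underside.

How it is judged:
By the outcome, as a careful person would: the job done as asked, in the order asked, and still so for the second after the job is handed in, with the robot touching nothing.
It also fails if it takes over 67 s, if anything falls off the work surface, if the arm or the gripper's body presses on something with over 40 N, if the wrist force passes 120 N, or if a joint passes its speed limit or range.

## Working session

There is one attempt and no reset: what is moved stays moved. The work goes in short steps, Python scripts to look and compute and a tool call to move; the robot and the scene stay as the last step left them, time stands still between calls to the robot, and variables do not carry over. Pictures are saved under pics/ and viewed, at most 10 in all, crops included, and the job is handed in when it is done.

Besides the shell and the picture viewer there is one more tool, called after ">>>" as name(argument=value, ...) on one line, values as JSON. play_rows: Moves the arm, as the interface text tells. Shift numbers are shares of 0.03 m and turn numbers shares of 0.1 rad, none past 1 either way. Its arguments: {"type":"object","properties":{"steps":{"type":"array"},"grip_force":{"type":"number"}},"required":["steps"]}

```bash
mkdir -p pics
cat > h.py <<'E'
import numpy as np, cv2
from rig import robot
def cam(n,f=None):
    c=robot.camera(n)
    if f: cv2.imwrite(f,c["image"][:,:,::-1])
    return c
def ray(c,uv,z):
    R=cv2.Rodrigues(np.array(c["rvec"],float))[0]; t=np.array(c["tvec"],float).ravel()
    d=R.T@np.linalg.solve(np.array(c["mtx"]),[uv[0],uv[1],1.]); o=-R.T@t
    return o+d*(z-o[2])/d[2]
def proj(c,P):
    return cv2.projectPoints(np.array(P,float).reshape(-1,3),np.array(c["rvec"],float),np.array(c["tvec"],float),np.array(c["mtx"],float),None)[0].reshape(-1,2)
E
python3 - <<'E'
from h import *
for n in("top","scene"):
    c=cam(n,f"pics/{n}0.png"); R=cv2.Rodrigues(np.array(c["rvec"],float))[0]; print(n,-R.T@np.array(c["tvec"]).ravel(),c["mtx"][0][0])
print(robot.get_obs())
E
```

```text
top [0.40239092 0.04942926 0.90133848] 479.22721818121096
scene [ 0.09589834 -0.54330343  0.42472909] 545.3800669886806
{'time': 0.1, 'q': array([-1.42848887e+00,  5.28377319e-01,  1.43375498e+00, -3.17467596e-05,
        1.18137937e+00, -1.78505097e-01]), 'joint_velocities': array([-7.05332577e-05, -1.82385431e-03, -3.08973432e-03, -5.41314053e-04,
        6.64315108e-04, -3.43362534e-04]), 'joint_torque': array([-3.15393036e-04, -4.40986562e+01, -1.77150929e+01,  6.34119054e-02,
        5.34162868e-02, -4.34466551e-05]), 'position': array([ 0.19700951, -0.5924585 ,  0.22167305]), 'tool_rot': array([ 9.87161055e-01,  1.59725173e-01,  2.68826020e-06, -9.59616721e-04]), 'ft_force': array([-0.13224035,  0.49577113, -0.06163248]), 'moment': array([-0.02505124,  0.03183532, -0.00423498]), 'grip_force': 0.0, 'grip_width': 0.08716931917072912}
```

View pics/top0.png

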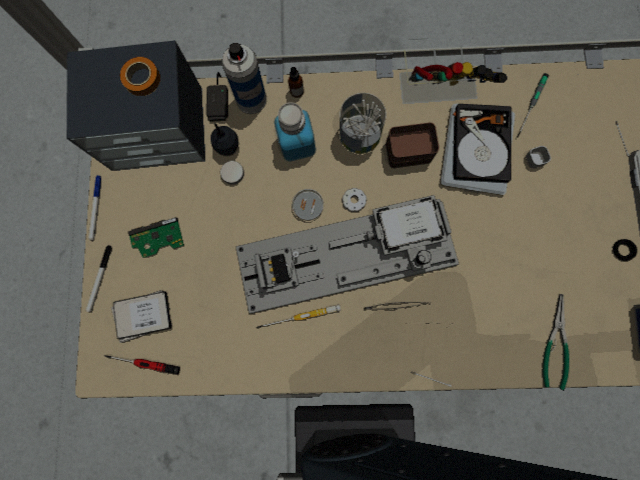

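View pics/scene0.png

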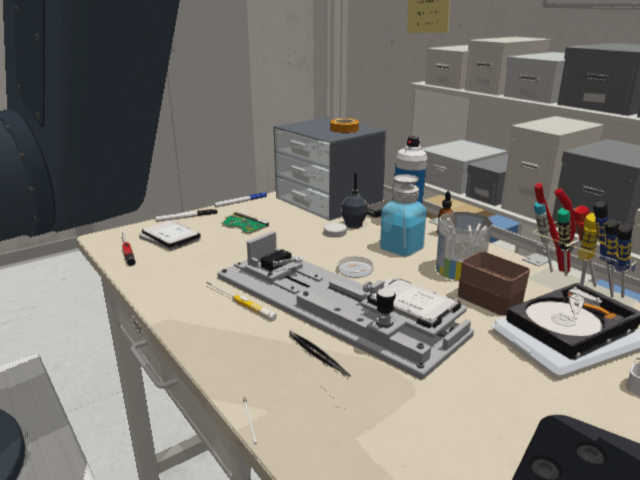

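Run:
```python
from h import *
im=cv2.imread("pics/top0.png")[185:325,225:470]
cv2.imwrite("pics/top0c.png",cv2.resize(im,None,fx=3.2,fy=3.2,interpolation=cv2.INTER_CUBIC))
```

```text
(no output)
```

View pics/top0c.png

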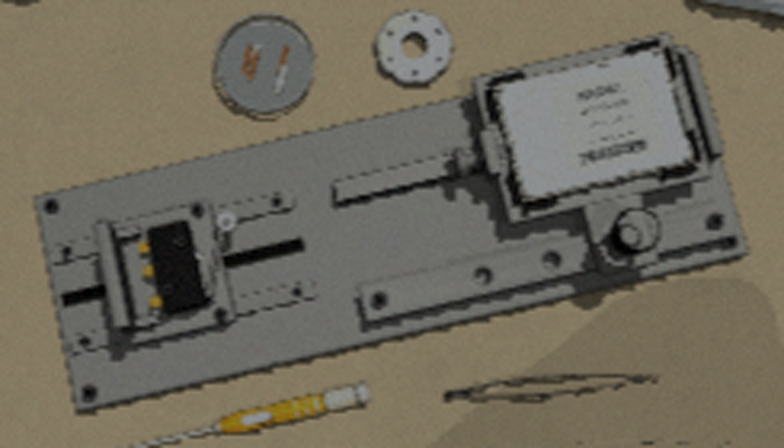

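The crop (3.2×, offset 225,185) shows base corners at (36,197), (79,411), (747,252), the knob top at about (637,231), the upright plate at x≈97–130, the white roller at (226,222) and the case front near (207,275).

```bash
cat >> h.py <<'E'
def crop(c,u,v,z): return ray(c,(225+u/3.2-.34,185+v/3.2-.34),z)
E
python3 - <<'E'
from h import *
np.set_printoptions(precision=4,suppress=True)
c=cam("top"); s=cam("scene")
A=crop(c,36,197,.012);B=crop(c,79,411,.012);C=crop(c,747,252,.012)
print(A,B,C,np.linalg.norm(A-B),np.linalg.norm(B-C))
yv=(B-C)[:2];yv/=np.linalg.norm(yv); xv=np.array([yv[1],-yv[0]])
print("yaw",np.arctan2(-yv[0],yv[1]), "from AB",np.arctan2(*( (A-B)[1::-1])))
O=((A+C)/2)[:2]; print("O",O)
def b(p): d=p[:2]-O; return np.array([d@xv,d@yv])
def w(x,y,z): return np.r_[O+x*xv+y*yv,z]
k=crop(c,637,231,.087);print("knob",k,b(k))
for n,u,v,z in[("plate top +x outer",97,222,.068),("plate top -x outer",112,326,.068),("roller",226,222,.03),("case front",203,225,.04),("case front b",212,303,.04),("screw head tip",455,163,.04),("h1",379,300,.03),("h2",482,275,.03),("h3",552,259,.03)]:
    p=crop(c,u,v,z);print(n,p,b(p))
# scene check
print(proj(s,[k,w(-.065,-.2,.012),w(.065,-.2,.012),w(-.065,.2,.012)]),b(ray(s,(386,297),.087)))
E
```

```text
[0.5607 0.23   0.012 ] [0.4348 0.2043 0.012 ] [ 0.515  -0.1838  0.012 ] 0.12852451141280027 0.3962830658498644
yaw 0.2038034405364744 from AB 0.20145715537987666
O [0.5378 0.0231]
knob [ 0.5185 -0.1072  0.087 ] [-0.0453 -0.1237]
plate top +x outer [0.5356 0.1846 0.068 ] [0.0305 0.1586]
plate top -x outer [0.478  0.1765 0.068 ] [-0.0276  0.1623]
roller [0.5393 0.1161 0.03  ] [0.0203 0.0908]
case front [0.5364 0.1285 0.04  ] [0.0199 0.1035]
case front b [0.4918 0.1241 0.04  ] [-0.0246  0.1082]
screw head tip [ 0.5676 -0.0161  0.04  ] [ 0.0212 -0.0444]
h1 [0.4917 0.0299 0.03  ] [-0.0438  0.0159]
h2 [ 0.5042 -0.0291  0.03  ] [-0.0435 -0.0443]
h3 [ 0.5121 -0.0691  0.03  ] [-0.0439 -0.0851]
[[385.2782 291.4229]
 [424.4047 372.4895]
 [475.6494 328.1317]
 [216.3749 271.4848]] [-0.0562 -0.1326]
```

Run:
```python
from h import *
im=cv2.imread("pics/scene0.png")[220:380,210:480]
cv2.imwrite("pics/scene0c.png",cv2.resize(im,None,fx=2.9,fy=2.9,interpolation=cv2.INTER_CUBIC))
```

```text
(no output)
```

View pics/scene0c.png

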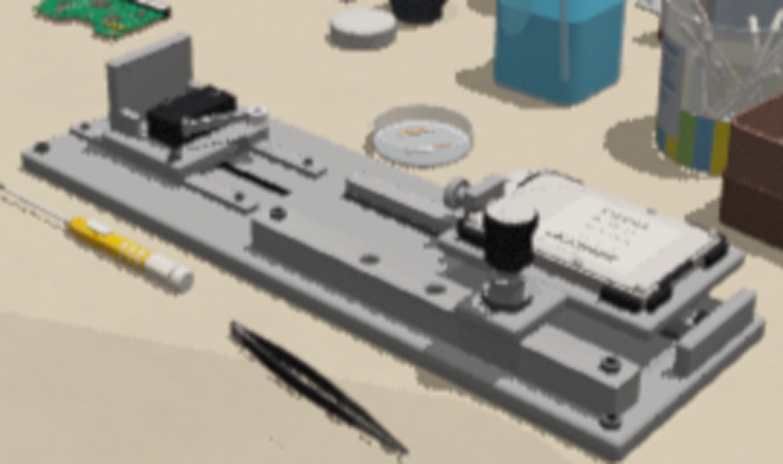

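>>> play_rows(steps=[1,0,0,0,0.59,1,0,0,0,0.59,1,0.5,-0.5,0,0,1,0.9,-0.9,0,0,1,0.9,-0.9,0,0,1,0.9,-0.9,0,0,1,0.9,-0.9,0,0,1,0.9,-0.9,0,0,1,0.9,-0.9,0,0,1,0.9,-0.9,0,0], grip_force=40)

```text
time: 1.2
position: [0.3564, -0.3508, 0.2225]
tool_rot: [0.995, 0.101, 0.0, -0.0]
ft_force: [0.2, -0.1, -1.2]
grip_width: 0.0869
grip_force: 0.0
```

```bash
cat >> h.py <<'E'
np.set_printoptions(precision=4,suppress=True)
from scipy.spatial.transform import Rotation
O=np.array([.5378,.0231]);YAW=.2025
XV=np.array([np.cos(YAW),np.sin(YAW)]);YV=np.array([-XV[1],XV[0]])
def st(goal=None):
    o=robot.get_obs();R=Rotation.from_quat(o["tool_rot"]).as_matrix();p=np.array(o["position"])
    d=p[:2]-O;print("t",o["time"],"pos",p,"base",[round(d@XV,4),round(d@YV,4)],"yawerr",np.arctan2(R[1,0],R[0,0])-YAW,"F",o["ft_force"],"grip",o["grip_width"],o["grip_force"],"q",o["q"])
    if goal: # goal base x,y, z
        g=np.r_[O+goal[0]*XV+goal[1]*YV,goal[2]];print("rows to go",R.T@(g-p)/.03)
E
python3 -c "
from h import *
st((-.0447,-.124,.057))"
```

```text
t 1.2 pos [ 0.3564 -0.3508  0.2225] base [np.float64(-0.2528), np.float64(-0.3298)] yawerr -5.2754734417376214e-05 F [ 0.1528 -0.1323 -1.2371] grip 0.08690935161356594 0.0 q [-1.0013  0.3603  1.7404  0.0001  1.0409  0.367 ]
rows to go [ 6.9374 -6.8586  5.519 ]
```

>>> play_rows(steps=[1,0.87,-0.86,0,0,1,0.87,-0.86,0,0,1,0.87,-0.86,0,0,1,0.87,-0.86,0,0,1,0.87,-0.86,0,0,1,0.87,-0.86,0.2,0,1,0.87,-0.86,0.5,0,1,0.87,-0.86,0.8,0,1,0,0,1,0,1,0,0,0,0])

```text
time: 2.2
position: [0.5163, -0.1057, 0.1443]
tool_rot: [0.995, 0.102, -0.004, -0.002]
ft_force: [-1.1, 0.9, -0.2]
grip_width: 0.0872
grip_force: 0.0
```

```bash
python3 -c "
from h import *
st((-.0447,-.124,.057))
c=cam('scene','pics/s1.png')
im=cv2.imread('pics/s1.png')[120:400,180:550];cv2.imwrite('pics/s1c.png',cv2.resize(im,None,fx=2.1,fy=2.1))"
```

```text
t 2.2 pos [ 0.5163 -0.1057  0.1443] base [np.float64(-0.0469), np.float64(-0.1218)] yawerr 0.0027514674172147147 F [-1.1122  0.9056 -0.1619] grip 0.08718851925952344 0.0 q [-0.414   0.5119  1.7478 -0.0002  0.8905  0.9517]
rows to go [0.095  0.0866 2.9094]
```

View pics/s1c.png

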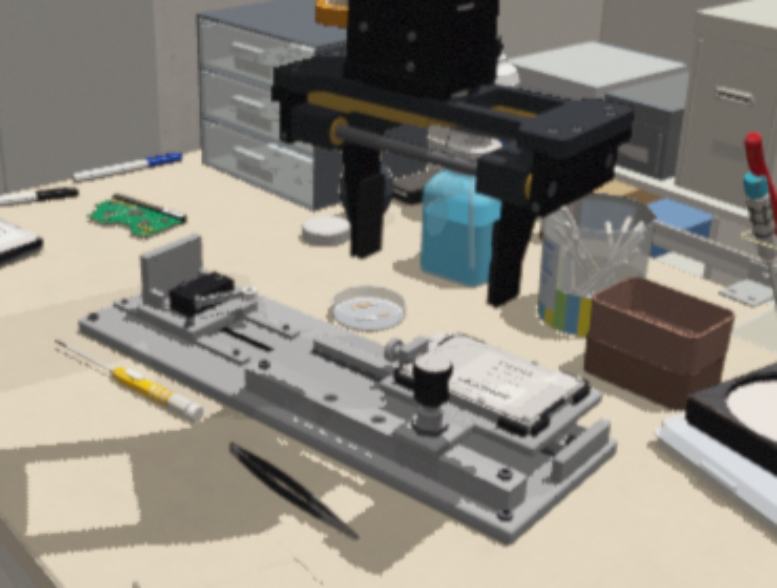

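The open fingers hang above the knob (crop 432,370), one on each side of it along the slide, and everything is clear.

>>> play_rows(steps=[1,0,0,0.5,0,1,0,0,0.5,0,1,0,0,0.5,0,1,0,0,0.5,0,1,0,0,0,0,1,0,0,0,0,1,0,0,0,0,1,0,0,0,0,1,0,0,0,0,1,0,0,0,0])

```text
time: 3.25
position: [0.519, -0.108, 0.088]
tool_rot: [0.995, 0.101, 0.0, 0.0]
ft_force: [-1.1, -0.4, 0.3]
grip_width: 0.0872
grip_force: 0.0
```

```bash
python3 -c "
from h import *
st((-.0447,-.124,.057))"
```

```text
t 3.25 pos [ 0.519 -0.108  0.088] base [np.float64(-0.0448), np.float64(-0.1246)] yawerr 0.00033568485986459895 F [-1.1434 -0.4448  0.3137] grip 0.08717924269431901 0.0 q [-0.4161  0.6052  1.7862  0.      0.7495  0.9518]
rows to go [ 0.0025 -0.0216  1.0326]
```

Good. Descend and close.

>>> play_rows(steps=[1,0,0,0.5,0,1,0,0,0.5,0,1,0,0,0.03,0,-1,0,0,0,0,-1,0,0,0,0,-1,0,0,0,0,-1,0,0,0,0,-1,0,0,0,0,-1,0,0,0,0,-1,0,0,0,0])

```text
time: 4.25
position: [0.5188, -0.108, 0.0567]
tool_rot: [0.995, 0.101, 0.0, 0.0]
ft_force: [0.2, 0.3, -0.3]
grip_width: 0.039
grip_force: 0.0
```

```bash
python3 -c "
from h import *
st()"
```

```text
t 4.25 pos [ 0.5188 -0.108   0.0567] base [np.float64(-0.045), np.float64(-0.1246)] yawerr 0.00030836788874977206 F [ 0.2141  0.3275 -0.3144] grip 0.03895783017353608 0.0 q [-0.4162  0.6604  1.8016 -0.      0.6795  0.9518]
```

>>> play_rows(steps=[-1,0,0,0,0,-1,0,0,0,0,-1,0,0,0,0,-1,0,0,0,0,-1,0,0,0,0,-1,0,0,0,0,-1,0,0,0,0,-1,0,0,0,0,-1,0,0,0,0,-1,0,0,0,0])

```text
time: 5.25
position: [0.5187, -0.1078, 0.0567]
tool_rot: [0.995, 0.101, -0.0, -0.0]
ft_force: [-1.0, 2.4, 2.4]
grip_width: 0.0217
grip_force: 39.3
```

```bash
python3 -c "
from h import *
st()"
```

```text
t 5.25 pos [ 0.5187 -0.1078  0.0567] base [np.float64(-0.045), np.float64(-0.1244)] yawerr 0.00027921489523363707 F [-1.0081  2.4267  2.3901] grip 0.021669142136838085 39.25269304745598 q [-0.4161  0.6604  1.8017  0.0002  0.6797  0.9518]
```

>>> play_rows(steps=[-1,0,0,-0.1,0,-1,0,0,-0.1,0,-1,0,0,-0.1,0,-1,0,0,-0.1,0,-1,0,0,0,0,-1,0,0,0,0,-1,0,0,0,0,-1,0,0,0,0,-1,0,0,0,0,-1,0,0,0,0])

```text
time: 6.25
position: [0.5186, -0.1078, 0.0685]
tool_rot: [0.995, 0.101, -0.0, -0.0]
ft_force: [1.2, 2.6, -8.5]
grip_width: 0.0218
grip_force: 40.1
```

```bash
python3 -c "
from h import *
st()"
```

```text
t 6.25 pos [ 0.5186 -0.1078  0.0685] base [np.float64(-0.0451), np.float64(-0.1244)] yawerr 0.0003163610945504103 F [ 1.2045  2.598  -8.4805] grip 0.021846357846041928 40.0853291733074 q [-0.4161  0.6392  1.7964  0.0001  0.7064  0.9518]
```

>>> play_rows(steps=[-1,0,-0.2,0,0,-1,0,-0.4,0,0,-1,0,-0.4,0,0,-1,0,-0.4,0,0,-1,0,-0.4,0,0,-1,0,-0.4,0,0,-1,0,-0.3,0,0,-1,0,-0.15,0,0,-1,0,0,0,0,-1,0,0,0,0])

```text
time: 7.25
position: [0.5026, -0.029, 0.0686]
tool_rot: [0.995, 0.101, -0.0, -0.001]
ft_force: [2.5, 2.9, -9.3]
grip_width: 0.0225
grip_force: 40.1
```

```bash
python3 -c "
from h import *
st((-.045,-.0444,.0567))"
```

```text
t 7.25 pos [ 0.5026 -0.029   0.0686] base [np.float64(-0.045), np.float64(-0.0439)] yawerr -0.0003751260424737779 F [ 2.5234  2.9488 -9.2891] grip 0.02253629741777822 40.12507009872934 q [-0.2808  0.6184  1.8624  0.0024  0.6618  1.0859]
rows to go [-0.0005  0.0172  0.396 ]
```

>>> play_rows(steps=[-1,0,0,0.05,0,-1,0,0,0.05,0,-1,0,0,0.05,0,-1,0,0,0.05,0,-1,0,0,0.05,0,-1,0,0,0.05,0,-1,0,0,0.05,0,-1,0,0,0.05,0,-1,0,0,0,0,-1,0,0,0,0])

```text
time: 8.25
position: [0.5029, -0.0302, 0.0568]
tool_rot: [0.995, 0.101, 0.0, 0.0]
ft_force: [1.0, 3.0, -4.7]
grip_width: 0.022
grip_force: 39.7
```

```bash
python3 -c "
from h import *
st((-.045,-.0444,.0567))"
```

```text
t 8.25 pos [ 0.5029 -0.0302  0.0568] base [np.float64(-0.0449), np.float64(-0.0452)] yawerr 0.0003513138566547114 F [ 1.0188  2.9626 -4.7449] grip 0.021968173924978476 39.732384480012115 q [-0.2821  0.6408  1.8677 -0.0002  0.6328  1.086 ]
rows to go [-0.0017 -0.0254  0.0024]
```

>>> play_rows(steps=[0.2,0,0,0,0,0.2,0,0,0,0,0.2,0,0,0,0,0.2,0,0,0,0,0.2,0,0,0,0,0.2,0,0,0,0,0.2,0,0,-0.4,0,0.2,0,0,-0.8,0,0.2,0,0,-1,0,0.2,0,0,-1,0])

```text
time: 9.25
position: [0.5024, -0.03, 0.1542]
tool_rot: [0.995, 0.101, -0.0, -0.0]
ft_force: [0.9, -0.5, -0.0]
grip_width: 0.0521
grip_force: 0.0
```

```bash
python3 -c "
from h import *
st()
c=cam('scene','pics/s2.png')
im=cv2.imread('pics/s2.png')[200:360,210:480];cv2.imwrite('pics/s2c.png',cv2.resize(im,None,fx=2.9,fy=2.9,interpolation=cv2.INTER_CUBIC))
for y in(-.0445,):
  print([(proj(c,np.r_[O-.044*XV+y*YV,z])-[210,200])*2.9 for z in(.06,.087,.0965)])"
```

```text
t 9.25 pos [ 0.5024 -0.03    0.1542] base [np.float64(-0.0453), np.float64(-0.0449)] yawerr 0.0003796747568618475 F [ 0.864  -0.4885 -0.0199] grip 0.052050887553851614 0.0 q [-0.2819  0.4672  1.8031 -0.0001  0.8716  1.086 ]
[array([[370.1276, 259.3667]]), array([[370.7813, 208.5204]]), array([[371.0161, 190.2627]])]
```

View pics/s2c.png

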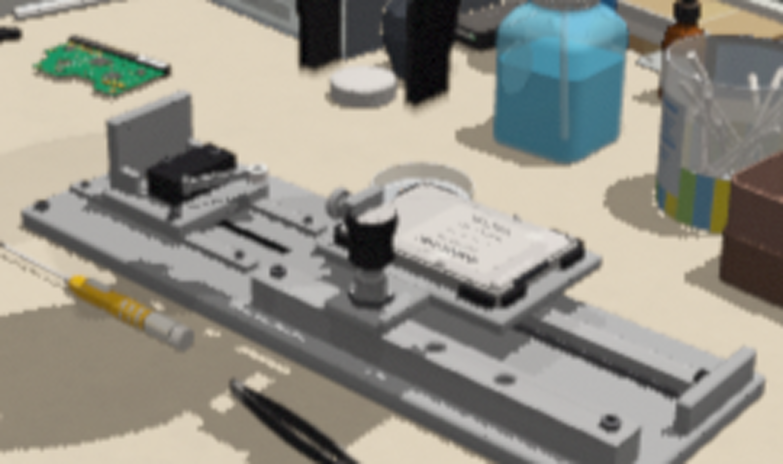

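The scene view shows the carriage over the end hole with the knob seated: knob top at (371,215), and the same gap to the ear as at the start. Next I'll turn the gripper a quarter turn, close it and go behind the switch block.

>>> play_rows(steps=[-1,0,0,0,-1,-1,0,0,0,-1,-1,0,0,0,-1,-1,0,0,0,-1,-1,0,0,0,-1,-1,0,0,0,-1,-1,0,0,0,-1,-1,0,0,0,-1,-1,0,0,0,-1,-1,0,0,0,-1])

```text
time: 10.3
position: [0.5028, -0.0301, 0.1533]
tool_rot: [0.823, 0.568, 0.0, 0.0]
ft_force: [-0.9, -0.3, 0.4]
grip_width: 0.0001
grip_force: 0.0
```

>>> play_rows(steps=[-1,0,0,0,-0.95,-1,0,0,0,-0.95,-1,0,0,0,-0.95,-1,0,0,0,-0.95,-1,0,0,0,-0.95,-1,0,0,0,-0.96,-1,0.5,0.2,0,0,-1,0.9,0.2,0,0,-1,0.9,0.2,0,0,-1,0.9,0.2,0,0])

```text
time: 11.3
position: [0.5069, 0.0696, 0.1533]
tool_rot: [0.632, 0.775, 0.0, 0.0]
ft_force: [-1.5, 0.2, -1.7]
grip_width: 0.0004
grip_force: 0.0
```

>>> play_rows(steps=[-1,0.9,0.2,0,0,-1,0.9,0.2,0,0,-1,0.9,0.2,0,0,-1,0.9,0.1,0,0,-1,0.9,0,0,0,-1,0.6,0,0,0,-1,0,0,0,0,-1,0,0,0,0,-1,0,0,0,0,-1,0,0,0,0])

```text
time: 12.3
position: [0.4969, 0.222, 0.1528]
tool_rot: [0.632, 0.775, -0.0, 0.0]
ft_force: [0.2, -0.2, 0.0]
grip_width: 0.0003
grip_force: 0.0
```

```bash
python3 -c "
from h import *
st((0,.203,.036))"
```

```text
t 12.3 pos [0.4969 0.222  0.1528] base [np.float64(-0.0), np.float64(0.203)] yawerr 1.57001027967011 F [ 0.2062 -0.153   0.0333] grip 0.00026350333828554406 0.0 q [ 0.2148  0.5152  1.7046 -0.0002  0.9218  0.0132]
rows to go [-0.0004  0.001   3.8928]
```

>>> play_rows(steps=[-1,0,0,0.6,0,-1,0,0,0.9,0,-1,0,0,0.9,0,-1,0,0,0.9,0,-1,0,0,0.5,0,-1,0,0,0.1,0,-1,-0.1,0,0,0,-1,-0.2,0,0,0,-1,-0.1,0,0,0,-1,-0.1,0,0,0])

```text
time: 13.3
position: [0.5004, 0.2078, 0.0366]
tool_rot: [0.632, 0.775, 0.001, 0.001]
ft_force: [-0.2, -0.0, 0.0]
grip_width: 0.0001
grip_force: 0.0
```

```bash
python3 -c "
from h import *
st((0,.175,.036))
c=cam('scene','pics/s3.png')
im=cv2.imread('pics/s3.png')[120:340,180:450];cv2.imwrite('pics/s3c.png',cv2.resize(im,None,fx=2.7,fy=2.7,interpolation=cv2.INTER_CUBIC))"
```

```text
t 13.3 pos [0.5004 0.2078 0.0366] base [np.float64(0.0005), np.float64(0.1884)] yawerr 1.5708148592902833 F [-0.2271 -0.0397  0.0498] grip 0.00011445203077142428 0.0 q [ 0.1872  0.7051  1.78   -0.      0.6546 -0.0152]
rows to go [-0.4475 -0.0179  0.0196]
```

View pics/s3c.png

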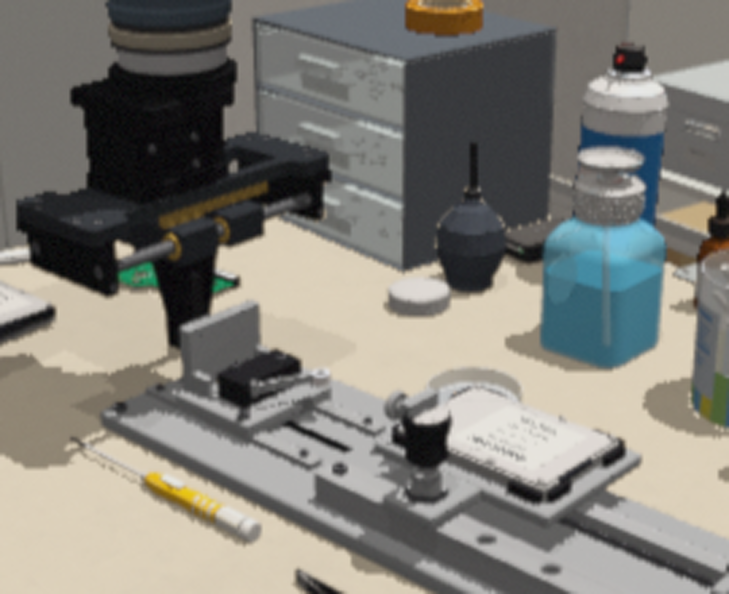

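The closed fingers stand behind the upright plate (crop 190,340), clear of it, and everything else is undisturbed.

>>> play_rows(steps=[-1,-0.1,0,0,0,-1,-0.1,0,0,0,-1,-0.1,0,0,0,-1,-0.1,0,0,0,-1,-0.1,0,0,0,-1,-0.1,0,0,0,-1,-0.1,0,0,0,-1,-0.1,0,0,0,-1,-0.1,0,0,0,-1,-0.1,0,0,0])

```text
time: 14.35
position: [0.5054, 0.1802, 0.0356]
tool_rot: [0.632, 0.775, 0.001, -0.001]
ft_force: [-0.3, 7.8, 0.2]
grip_width: 0.0005
grip_force: 3.6
```

>>> play_rows(steps=[-1,-0.1,0,0,0,-1,-0.1,0,0,0,-1,-0.1,0,0,0,-1,-0.1,0,0,0,-1,-0.1,0,0,0,-1,-0.1,0,0,0,-1,-0.05,0,0,0,-1,-0.05,0,0,0,-1,-0.02,0,0,0,-1,-0.02,0,0,0])

```text
time: 15.35
position: [0.5098, 0.1585, 0.0357]
tool_rot: [0.632, 0.775, 0.001, -0.001]
ft_force: [-0.8, 8.1, 1.1]
grip_width: 0.0005
grip_force: 3.5
```

```bash
python3 -c "
from h import *
st((0,.12,.036))
F=robot.get_obs()['ft_force'];print('Fy',F[:2]@YV)
c=cam('top','pics/t4.png')
c=cam('scene','pics/s4.png')
a=cv2.resize(cv2.imread('pics/t4.png')[215:305,230:400],None,fx=3.5,fy=3.5,interpolation=cv2.INTER_CUBIC)
b=cv2.resize(cv2.imread('pics/s4.png')[215:285,235:405],None,fx=3.5,fy=3.5,interpolation=cv2.INTER_CUBIC)
cv2.imwrite('pics/c4.png',np.vstack([a,b]))"
```

```text
t 15.35 pos [0.5098 0.1585 0.0357] base [np.float64(-0.0002), np.float64(0.1383)] yawerr 1.5701385148904263 F [-0.8328  8.14    1.0742] grip 0.0005233891762122633 3.521937523037195 q [ 0.0907  0.7015  1.7995  0.0037  0.6408 -0.1141]
rows to go [-0.6084  0.0066 -0.0125]
Fy 8.141174820064856
```

View pics/c4.png

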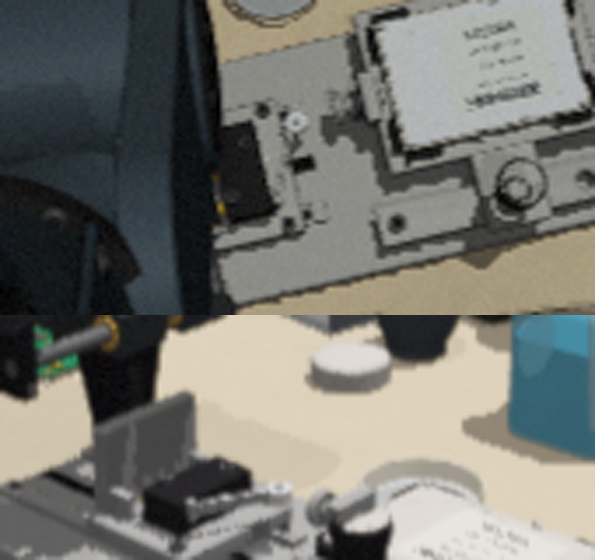

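The top crop shows the roller's right edge at (307,120) and the trip screw face at about (335,105), a gap of about 13–15 mm. That agrees with the estimate from the case position.

>>> play_rows(steps=[-1,-0.04,0,0,0,-1,-0.04,0,0,0,-1,-0.04,0,0,0,-1,-0.04,0,0,0,-1,-0.04,0,0,0,-1,-0.03,0,0,0,-1,-0.02,0,0,0,-1,-0.01,0,0,0,-1,-0.01,0,0,0,-1,-0.01,0,0,0])

```text
time: 16.45
position: [0.5115, 0.1503, 0.0356]
tool_rot: [0.632, 0.775, 0.001, -0.001]
ft_force: [-0.9, 6.0, 0.3]
grip_width: 0.0009
grip_force: 3.5
```

```bash
cat >> h.py <<'E'
def fy():
    o=robot.get_obs(); print("y",(np.array(o["position"])[:2]-O)@YV,"Fy",np.array(o["ft_force"])[:2]@YV,"M",o["moment"],"tau1",o["joint_torque"][0],o["time"])
E
python3 -c "
from h import *
fy()"
```

```text
y 0.1298915582792511 Fy 6.10355163343265 M [1.11   0.0079 0.0702] tau1 -3.6800312250852585 16.45
```

>>> play_rows(steps=[-1,-0.01,0,0,0,-1,-0.01,0,0,0,-1,-0.01,0,0,0,-1,-0.01,0,0,0,-1,-0.01,0,0,0,-1,-0.01,0,0,0,-1,-0.01,0,0,0,-1,-0.01,0,0,0,-1,-0.01,0,0,0,-1,-0.01,0,0,0])

```text
time: 17.45
position: [0.5121, 0.1474, 0.0356]
tool_rot: [0.632, 0.775, 0.001, -0.001]
ft_force: [-1.5, 6.9, 0.8]
grip_width: 0.0003
grip_force: 3.5
```

>>> play_rows(steps=[-1,-0.004,0,0,0,-1,-0.004,0,0,0,-1,-0.004,0,0,0,-1,-0.004,0,0,0,-1,-0.004,0,0,0,-1,-0.004,0,0,0,-1,-0.004,0,0,0,-1,-0.004,0,0,0,-1,-0.004,0,0,0,-1,-0.004,0,0,0])

```text
time: 18.45
position: [0.5123, 0.1462, 0.0357]
tool_rot: [0.632, 0.775, 0.001, -0.001]
ft_force: [-1.0, 8.2, 0.6]
grip_width: 0.0006
grip_force: 3.5
```

```bash
python3 -c "
from h import *
fy()
c=cam('top','pics/t5.png')
c=cam('scene','pics/s5.png')
a=cv2.resize(cv2.imread('pics/t5.png')[225:275,270:370],None,fx=6,fy=6,interpolation=cv2.INTER_CUBIC)
b=cv2.resize(cv2.imread('pics/s5.png')[235:285,265:365],None,fx=6,fy=6,interpolation=cv2.INTER_CUBIC)
cv2.imwrite('pics/c5.png',np.vstack([a,b]))"
```

```text
y 0.1257065725558992 Fy 8.205609039845653 M [ 1.0663 -0.0182  0.058 ] tau1 -3.6830243468284607 18.45
```

View pics/c5.png

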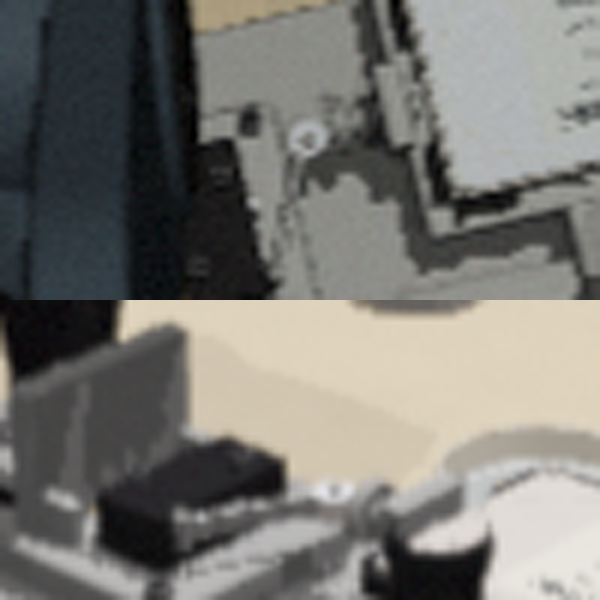

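The roller (308,137) is almost touching the screw head (about 335,125). I'll step on slowly; the joint-1 torque is a clean force signal.

>>> play_rows(steps=[-1,-0.004,0,0,0,-1,-0.004,0,0,0,-1,-0.004,0,0,0,-1,-0.004,0,0,0,-1,-0.004,0,0,0,-1,-0.004,0,0,0,-1,-0.004,0,0,0,-1,-0.004,0,0,0,-1,-0.004,0,0,0,-1,-0.004,0,0,0])

```text
time: 19.55
position: [0.5125, 0.145, 0.0356]
tool_rot: [0.632, 0.775, 0.001, -0.001]
ft_force: [-1.2, 7.3, 0.4]
grip_width: 0.0003
grip_force: 3.5
```

```bash
python3 -c "
from h import *
fy()"
```

```text
y 0.12452454645954739 Fy 7.416604223323488 M [ 1.0946  0.0621 -0.022 ] tau1 -3.6836519837379456 19.55
```

>>> play_rows(steps=[-1,-0.003,0,0,0,-1,-0.003,0,0,0,-1,-0.003,0,0,0,-1,-0.003,0,0,0,-1,-0.003,0,0,0,-1,-0.003,0,0,0,-1,-0.003,0,0,0,-1,-0.003,0,0,0,-1,-0.003,0,0,0,-1,-0.003,0,0,0])

```text
time: 20.55
position: [0.5127, 0.1441, 0.0356]
tool_rot: [0.632, 0.775, 0.001, -0.001]
ft_force: [-0.7, 8.1, 0.5]
grip_width: 0.0005
grip_force: 3.5
```

```bash
python3 -c "
from h import *
fy()"
```

```text
y 0.12359806794805052 Fy 8.02804210027537 M [ 1.0401  0.0429 -0.0396] tau1 -3.685222640633583 20.55
```

Still pure friction.

>>> play_rows(steps=[-1,-0.003,0,0,0,-1,-0.003,0,0,0,-1,-0.003,0,0,0,-1,-0.003,0,0,0,-1,-0.003,0,0,0,-1,-0.003,0,0,0,-1,-0.003,0,0,0,-1,-0.003,0,0,0,-1,-0.003,0,0,0,-1,-0.003,0,0,0])

```text
time: 21.55
position: [0.5128, 0.1435, 0.0356]
tool_rot: [0.632, 0.775, 0.001, -0.001]
ft_force: [-0.3, 7.3, 1.1]
grip_width: 0.0003
grip_force: 3.9
```

```bash
python3 -c "
from h import *
fy()"
```

```text
y 0.12293489603908715 Fy 7.20593722711182 M [1.2783 0.0212 0.0683] tau1 -4.143324047327042 21.55
```

>>> play_rows(steps=[-1,-0.003,0,0,0,-1,-0.003,0,0,0,-1,-0.003,0,0,0,-1,-0.003,0,0,0,-1,-0.003,0,0,0,-1,-0.003,0,0,0,-1,-0.003,0,0,0,-1,-0.003,0,0,0,-1,-0.003,0,0,0,-1,-0.003,0,0,0])

```text
time: 22.55
position: [0.5129, 0.143, 0.0357]
tool_rot: [0.632, 0.775, 0.001, -0.001]
ft_force: [0.0, 10.8, 0.7]
grip_width: 0.0006
grip_force: 4.9
```

```bash
python3 -c "
from h import *
fy()"
```

```text
y 0.12245635519549014 Fy 10.61970405106054 M [1.5248 0.0226 0.0542] tau1 -5.138915330171585 22.55
```

>>> play_rows(steps=[-1,-0.003,0,0,0,-1,-0.003,0,0,0,-1,-0.003,0,0,0,-1,-0.003,0,0,0,-1,-0.003,0,0,0,-1,-0.003,0,0,0,-1,-0.003,0,0,0,-1,-0.003,0,0,0,-1,-0.003,0,0,0,-1,-0.003,0,0,0])

```text
time: 23.55
position: [0.5131, 0.1426, 0.0357]
tool_rot: [0.632, 0.775, 0.001, -0.001]
ft_force: [-0.9, 11.3, 1.5]
grip_width: 0.0006
grip_force: 5.8
```

```bash
python3 -c "
from h import *
fy()"
```

```text
y 0.12203153232382401 Fy 11.25072418349432 M [1.817  0.1003 0.0348] tau1 -6.165594756603241 23.55
```

>>> play_rows(steps=[-1,-0.003,0,0,0,-1,-0.003,0,0,0,-1,-0.003,0,0,0,-1,-0.003,0,0,0,-1,-0.003,0,0,0,-1,-0.003,0,0,0,-1,-0.003,0,0,0,-1,-0.003,0,0,0,-1,-0.003,0,0,0,-1,-0.003,0,0,0])

```text
time: 24.55
position: [0.5131, 0.1421, 0.0357]
tool_rot: [0.633, 0.774, 0.001, -0.002]
ft_force: [-0.6, 13.5, 1.1]
grip_width: 0.0005
grip_force: 6.5
```

```bash
python3 -c "
from h import *
fy()"
```

```text
y 0.12149155140181402 Fy 13.336777456676096 M [2.0256 0.0497 0.0054] tau1 -6.853214353322983 24.55
```

>>> play_rows(steps=[-1,-0.003,0,0,0,-1,-0.003,0,0,0,-1,-0.003,0,0,0,-1,-0.003,0,0,0,-1,-0.003,0,0,0,-1,-0.003,0,0,0,-1,-0.003,0,0,0,-1,-0.003,0,0,0,-1,0,0,0,0,-1,0,0,0,0])

```text
time: 25.55
position: [0.5132, 0.1415, 0.0357]
tool_rot: [0.633, 0.774, 0.001, -0.002]
ft_force: [-0.8, 13.8, 1.0]
grip_width: 0.0001
grip_force: 6.7
```

```bash
python3 -c "
from h import *
fy()"
```

```text
y 0.12088458171747427 Fy 13.669501778945758 M [ 2.0675  0.0475 -0.0401] tau1 -7.079579830169678 25.55
```

>>> play_rows(steps=[-1,-0.003,0,0,0,-1,-0.003,0,0,0,-1,-0.003,0,0,0,-1,-0.003,0,0,0,-1,-0.003,0,0,0,-1,-0.003,0,0,0,-1,0,0,0,0,-1,0,0,0,0,-1,0,0,0,0,-1,0,0,0,0])

```text
time: 26.55
position: [0.5133, 0.141, 0.0357]
tool_rot: [0.633, 0.774, 0.001, -0.002]
ft_force: [-0.7, 14.6, 0.1]
grip_width: 0.0006
grip_force: 6.9
```

```bash
python3 -c "
from h import *
fy()"
```

```text
y 0.12043908334324609 Fy 14.444191576738467 M [2.2263 0.0914 0.0327] tau1 -7.285151034593582 26.55
```

>>> play_rows(steps=[-1,-0.003,0,0,0,-1,-0.003,0,0,0,-1,-0.003,0,0,0,-1,-0.003,0,0,0,-1,-0.003,0,0,0,-1,-0.003,0,0,0,-1,0,0,0,0,-1,0,0,0,0,-1,0,0,0,0,-1,0,0,0,0])

```text
time: 27.55
position: [0.5134, 0.1406, 0.0357]
tool_rot: [0.633, 0.774, 0.001, -0.002]
ft_force: [-2.2, 14.4, 1.3]
grip_width: 0.0002
grip_force: 7.1
```

```bash
python3 -c "
from h import *
fy()"
```

```text
y 0.12000552373498695 Fy 14.587896599016283 M [2.2129 0.1026 0.003 ] tau1 -7.490911781787872 27.55
```

>>> play_rows(steps=[-1,-0.003,0,0,0,-1,-0.003,0,0,0,-1,-0.003,0,0,0,-1,-0.003,0,0,0,-1,-0.003,0,0,0,-1,0,0,0,0,-1,0,0,0,0,-1,0,0,0,0,-1,0,0,0,0,-1,0,0,0,0])

```text
time: 28.55
position: [0.5135, 0.1402, 0.0357]
tool_rot: [0.633, 0.774, 0.002, -0.002]
ft_force: [-1.2, 14.3, 0.5]
grip_width: 0.0005
grip_force: 7.2
```

```bash
python3 -c "
from h import *
fy()"
```

```text
y 0.11964232008927579 Fy 14.196023190894715 M [2.2763 0.0933 0.0266] tau1 -7.659994661808014 28.55
```

>>> play_rows(steps=[-1,-0.003,0,0,0,-1,-0.003,0,0,0,-1,-0.003,0,0,0,-1,-0.003,0,0,0,-1,0,0,0,0,-1,0,0,0,0,-1,0,0,0,0,-1,0,0,0,0,-1,0,0,0,0,-1,0,0,0,0])

```text
time: 29.55
position: [0.5136, 0.1399, 0.0357]
tool_rot: [0.633, 0.774, 0.002, -0.002]
ft_force: [-0.8, 15.8, 0.9]
grip_width: 0.0005
grip_force: 7.4
```

```bash
python3 -c "
from h import *
fy()"
```

```text
y 0.11932612196324383 Fy 15.608791497435291 M [2.3114 0.0516 0.0276] tau1 -7.793935239315033 29.55
```

>>> play_rows(steps=[-1,-0.003,0,0,0,-1,-0.003,0,0,0,-1,-0.003,0,0,0,-1,-0.003,0,0,0,-1,0,0,0,0,-1,0,0,0,0,-1,0,0,0,0,-1,0,0,0,0,-1,0,0,0,0,-1,0,0,0,0])

```text
time: 30.55
position: [0.5139, 0.1383, 0.0357]
tool_rot: [0.632, 0.775, 0.001, -0.001]
ft_force: [-0.3, 9.9, 0.5]
grip_width: 0.0002
grip_force: 4.7
```

```bash
python3 -c "
from h import *
fy()"
```

```text
y 0.11765393999139166 Fy 9.757735597592951 M [1.4603 0.0416 0.012 ] tau1 -4.9620915949344635 30.55
```

The switch snapped: the push force fell from 15.5 to 9.8 N and the block jumped 1.7 mm, which puts the lever at about 0.13 rad. Backing off straight and then up.

>>> play_rows(steps=[-1,0.02,0,0,0,-1,0.05,0,0,0,-1,0.1,0,0,0,-1,0.3,0,0,0,-1,0.4,0,0,0,-1,0.4,0,0,0,-1,0.2,0,0,0,-1,0,0,-0.4,0,-1,0,0,-0.8,0,-1,0,0,-0.8,0])

```text
time: 31.55
position: [0.5053, 0.1794, 0.0967]
tool_rot: [0.632, 0.775, -0.0, -0.0]
ft_force: [0.9, -0.4, 0.1]
grip_width: 0.0008
grip_force: 0.0
```

>>> play_rows(steps=[-1,0.4,0,-0.8,0,-1,0.9,0,-0.8,0,-1,0.9,0,-0.5,0,-1,0.9,0,0,0,-1,0.9,0,0,0,-1,0.5,0,0,0,-1,0,0,0,0,-1,0,0,0,0,-1,0,0,0,0,-1,0,0,0,0])

```text
time: 32.55
position: [0.4787, 0.3105, 0.1585]
tool_rot: [0.632, 0.775, -0.0, -0.0]
ft_force: [0.5, -0.7, -0.3]
grip_width: 0.0003
grip_force: 0.0
```

```bash
python3 -c "
from h import *
st()
c=cam('top','pics/t6.png')
c=cam('scene','pics/s6.png')
a=cv2.resize(cv2.imread('pics/t6.png')[180:330,230:470],(640,400),interpolation=cv2.INTER_CUBIC)
b=cv2.resize(cv2.imread('pics/s6.png')[225:300,250:490],(640,200),interpolation=cv2.INTER_CUBIC)
cv2.imwrite('pics/c6.png',np.vstack([a,b]))"
```

```text
t 32.55 pos [0.4787 0.3105 0.1585] base [np.float64(-0.0001), np.float64(0.2934)] yawerr 1.5698159263519735 F [ 0.4635 -0.7306 -0.3181] grip 0.00031949118834043665 0.0 q [ 0.3798  0.5374  1.6334 -0.0004  0.9714  0.1785]
```

View pics/c6.png

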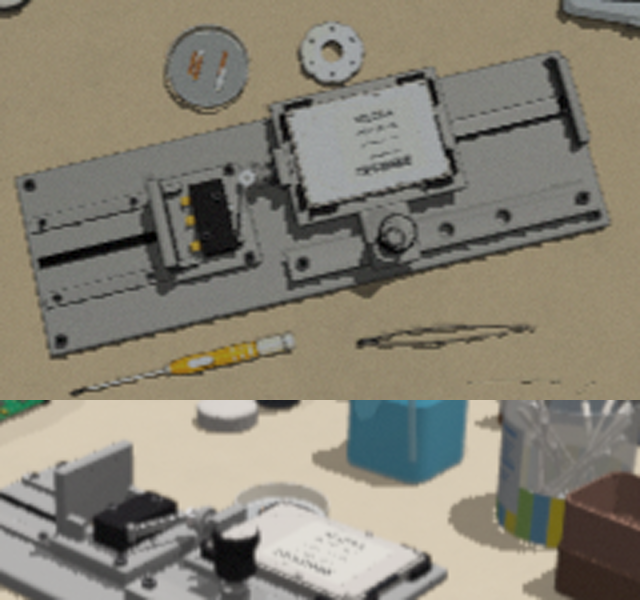

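The roller (247,178) rests on the trip screw, the carriage sits at the end hole with the knob down (395,235), and the dish, disc, screwdriver and tweezers are where they were. Handing in.

```bash
python3 -c "
from rig import robot
print(robot.hand_in())"
```

```text
the job is handed in; nothing more can be done
None
```

The job is handed in at about 32.6 s, with no verdict returned: by force readings and the final pictures, the carriage is locked in the end hole, the switch has clicked (lever estimated at about 0.13 rad, short of overtravel), and the loose things look undisturbed.

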